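Hang the soft-face mallet in its spring ring holder

TASK

Lift the stubby mallet out of the slotted wooden rest, feel for the opening of the holder's ring, which sits off centre in its hoop, pass the handle down through it, and press past the drag of the spring plunger until the underside of the head sits flat on the ring with no gap; then let go. Never push on the holder with more than about 25 N (a 2.5 kg push), and leave the wrench, the jar and the tape measure where they are.

Things in the scene. Friction and masses are not known exactly. Their poses are not given: they have to be found in the camera images.
- mallet_head (a point): Centre of the stubby mallet's head, half-way up. z: up along handle to head; x: along the head. Steel block 44 (x) by 34 (y) by 44 mm (z), grey plastic faces 34 mm across out to 52 mm either side. Starts upright, handle down in the rest's slot, head bridging it, faces lying on the two boards. Grip the block from above across y (34 mm), fingers not below its underside. 0.28 to 0.44 kg.
- head_underside (a point): Point on the mallet's axis at the flat underside of the head's steel block, 22 mm below the head's centre, where the handle begins (the plastic faces' undersides are 5 mm higher); axes as for mallet_head.
- handle_end (a point): Lower end of the mallet's straight round wooden handle, on its axis, 105 mm below the head's underside. The handle is 20 mm across and narrows to 14 mm over its last 10 mm; axes as for mallet_head.
- rest_top (a point): Slotted wooden rest, fixed: two upright boards 15 mm thick, 160 mm long (y), at -x and +x of an open slot 54 mm wide that runs along y; a white panel 78 mm high closes the slot's +y end. This point: middle of the slot at the boards' top edges, 125 mm above the bench; z up.
- ring_mount (a point): Axis of the holder's dark hoop (72 mm across), at the height of the ring's top, z up; 115 to 145 mm above the bench. In the hoop, 22 mm above it, stands the steel ring: bore 23, outside 42, 30 mm long, flat top. It sits OFF CENTRE on a stiff swivel: its axis is 9 mm from this point, in an unmeasured direction up to 92 degrees either side of this frame's -x (away from the post).
- holder: The whole ring holder; origin 130 mm below ring_mount; an arm runs along +x to a post 85 mm off, all below the ring's top. In the ring's wall, 14 mm below its top, a spring plunger's round nose stands 4 mm into the bore; it yields at 6 to 10 N and rubs, so the handle drags with 1 to 10 N and does not sink by its weight. The head may lie any way round.
- mallet: The whole mallet (0.28 to 0.44 kg); origin at the handle's end, axes as for mallet_head.
- wrench: Bystander: steel wrench 170 mm long, lying; origin under its middle. Leave alone.
- tin: Bystander: round jar with a metal lid, 60 mm across, 75 mm high; origin under its middle. Leave alone.
- tape_measure: Bystander: black tape measure 60 by 35 by 60 mm high; origin under its middle. Leave alone.
Not all that is in view belongs to the job. What is shaped like the mallet but blue or orange is not meant.

How it is judged:
By the outcome, as a careful person would: the job done as asked, in the order asked, and still so for the second after the job is handed in, with the robot touching nothing.
It also fails if it takes over 72 s, if anything falls off the work surface, if the arm or the gripper's body presses on something with over 40 N, if the wrist force passes 120 N, or if a joint passes its speed limit or range.

ROBOT

A 6-joint arm with a two-finger parallel gripper is mounted at the origin on the work surface. World frame = base frame: x ahead of the robot, y to its left, z up, the work surface at z = 0. Lengths are in m, angles in degrees, forces in N, time in s.
With the tool pointing down it reaches from about 0.3 to 0.775 m from the base axis. Payload 14.6 kg.
Tool frame: the origin (TCP) lies at the very end of the fingers, on their centre line; the grasp point (between the pads) lies 19 mm behind it; y points along the fingers, x is the direction in which the jaws open and shut, and the axes are right-handed (so a half turn about y gives the same grasp; the last joint's range is limited). The gripper opens to 85 mm and grips with 20 to 120 N. Pads are 22 mm wide; open, the fingers measure 114 mm over their backs; the gripper's body (76 mm by 85 mm) begins 54 mm behind the grasp point. The pads swing forward as they close: fully open they stand 13 mm farther back than shut.
Start: joints at [-73.373, 17.183, 87.147, -0, 75.671, -3.816], TCP at [0.192, -0.515, 0.231] pointing down, gripper open.
Joint ranges: [-173.82, 173.82], [-45.26, 126.66], [13.44, 144.39], [-59.66, 239.66], [0, 175.72], [-146.38, 146.38]. Speed limits (degrees/s): [127.2, 127.2, 147.25, 180, 180, 180].

INTERFACE

Orientations are given as [roll, pitch, yaw] about the fixed x, y, z axes, in that order (R = Rz(yaw) Ry(pitch) Rx(roll)).
In Python, from plant import * gives the robot as it stands.
- The arm moves only by the shell command python3 -m jog 'ROWS'. ROWS is JSON, one flat list of numbers, 5 for each row, row after row: the shift along the tool's x, y, z in mm, then the turn about the tool's y in rad, then the finger opening in mm, from 0 to 85.4. In form: [x, y, z, roll, gripper, x, y, z, roll, gripper, ...]. A call has 1 to 5 rows; each row is the pose to reach, as a shift and turn from the pose commanded when the call began, along the tool's axes at that moment; what a row does not reach only later rows make up. A row lasts 1/10 s, in which the tool goes at most 50 mm and 8.59 degrees, less where a joint would pass 70% of its speed; a pose out of reach is approached as far as the arm can. A call with a gripper value outside its range is refused whole. The fingers move at their own pace and stop on an object; the grip force is fixed at half the most. Time passes only in rows, so rows that repeat a pose let the fingers close. It gives the time, the measured TCP pose, the force and the opening at its end, in the units of the state.
- sense(): the state, without advancing time (a new reading comes with each control period).
- snapshot(name): name is "scene" or "top" or "wrist"; returns the picture (384x512x3 uint8, red, green, blue); there is no depth.
- camera_params(name): a dict with "intrinsics" (3x3 intrinsics, pixels), "k1" (the pictures are not rectified: a ray, as slopes to the right and down, at radius r is drawn at 1 + k1 r^2 times it, then the intrinsics apply), "R" (3x3) and "t" (3): a world point X has camera coordinates R X + t. Camera axes: x right, y down, z forward; pixel columns grow to the right and rows downward; lengths in m; the calibration is good to about 2 mm. A picture is of the moment at which its call begins: read the wrist's pose just before it. camera_params takes no time and is no camera call; for the wrist camera it gives the pose at the moment of the call.
- finish_job(): hands the job in, once; it reports no verdict.
The state is a dict: "clock": time; "joints": joint angles; "qvel": joint speeds; "tau": joint torques, N m; "ee_pos": TCP position; "tool_rot": TCP orientation; "wrist_force": force on the tool from outside, world axes, zero at the start; "torque": the same for the moment, N m; "width": finger opening in m.
Only numpy, scipy, OpenCV 4.12 (cv2) and the standard library are available. Lean on these libraries where they do the work, as an engineer would, in place of code of your own. Each camera call takes 0.05 s, during which the arm holds its last target.

## Working session

There is one attempt and no reset: what is moved stays moved. The work goes in short steps, Python scripts to look and compute and a shell command to move; the robot and the scene stay as the last step left them, time stands still between calls to the robot, and variables do not carry over. Pictures are saved under pics/ and viewed, and the job is handed in when it is done.

```bash
ls; mkdir -p pics; python3 - <<'E'
from plant import *
import cv2,json
s=sense();print(s)
for n in ("scene","top","wrist"):
    p=camera_params(n);print(n,p)
    im=snapshot(n);cv2.imwrite(f"pics/{n}0.png",im[:,:,::-1])
E
```

```text
pics
{'clock': 0.0, 'joints': array([-7.33738892e+01,  1.72177515e+01,  8.71829137e+01, -1.40658299e-03,
        7.56712029e+01, -3.81658843e+00]), 'qvel': array([ 0.00390705,  0.0179695 , -0.06049619, -0.10624789,  0.07102664,
        0.0117547 ]), 'tau': array([ 1.21245092e-03, -5.43499267e+01, -3.61793196e+01,  2.18561161e-05,
        4.04018167e-03, -8.81282972e-06]), 'ee_pos': array([ 0.19201119, -0.51512252,  0.2306817 ]), 'tool_rot': array([-8.99965756e+01,  7.17994042e-02, -6.95569497e+01]), 'wrist_force': array([0.36022414, 0.36974456, 0.70997734]), 'torque': array([-0.04827356, -0.02520695, -0.06219437]), 'width': 0.08564991963472474}
scene {'intrinsics': array([[405.46256841,   0.        , 260.79613614],
       [  0.        , 405.46256841, 198.12378698],
       [  0.        ,   0.        ,   1.        ]]), 'k1': -0.10811003110582612, 'R': array([[ 0.84875801,  0.52861424, -0.01329759],
       [ 0.34784239, -0.57709299, -0.73889739],
       [-0.39826563,  0.62251961, -0.67368674]]), 't': array([-0.51383408, -0.12300832,  1.56147244])}
top {'intrinsics': array([[402.33106721,   0.        , 257.27683733],
       [  0.        , 402.33106721, 191.9909458 ],
       [  0.        ,   0.        ,   1.        ]]), 'k1': -0.11695509507458673, 'R': array([[ 2.80713132e-02, -9.99605810e-01,  4.74517997e-04],
       [-9.79089940e-01, -2.75908546e-02, -2.01548094e-01],
       [ 2.01481738e-01,  5.19312386e-03, -9.79478504e-01]]), 't': array([-0.01560816,  0.60745224,  1.07132771])}
wrist {'intrinsics': array([[293.12325494,   0.        , 256.11939347],
       [  0.        , 293.12325494, 192.5912572 ],
       [  0.        ,   0.        ,   1.        ]]), 'k1': -0.07703043409195144, 'R': array([[ 0.34946558, -0.93694773, -0.00165828],
       [-0.89984771, -0.33611997,  0.27802421],
       [-0.26105153, -0.09566769, -0.96057264]]), 't': array([-0.54941551, -0.03636118,  0.37971976])}
```

View pics/scene0.png

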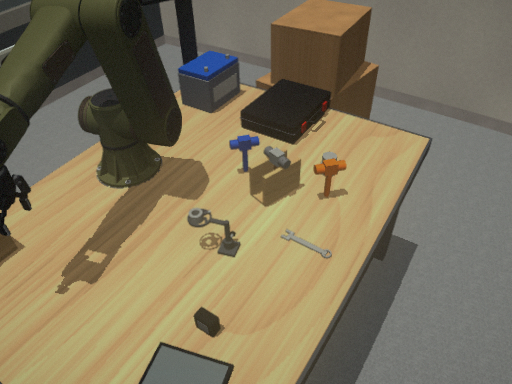

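View pics/top0.png

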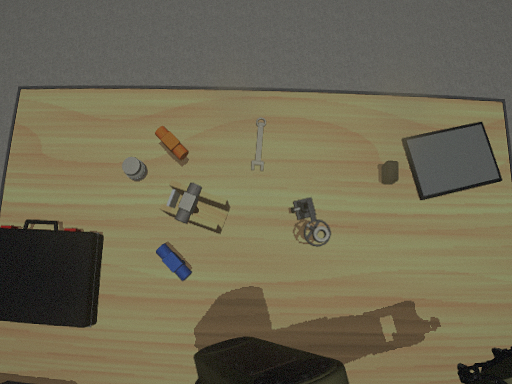

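View pics/wrist0.png

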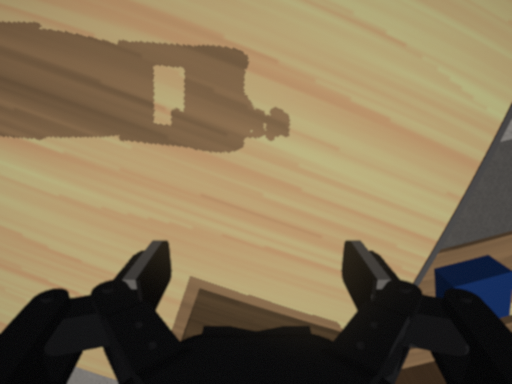

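The candidates shaped like the mallet in the top view are blue at (174,262), orange at (172,142), and grey steel in the rest at (188,203). The grey one is the mallet. I'll check it in a close crop, along with the ring.

```bash
cat > h.py <<'E'
from plant import *
import numpy as np, cv2
from scipy.spatial.transform import Rotation as Ro
def ray(p,uv):
    K=p["intrinsics"];uv=np.array([[uv]],float)
    d=cv2.undistortPoints(uv,K,np.array([p["k1"],0,0,0.]))[0,0]
    R=np.array(p["R"]);t=np.array(p["t"])
    return -R.T@t, R.T@np.array([d[0],d[1],1.])
def onz(p,uv,z):
    c,d=ray(p,uv);return c+d*(z-c[2])/d[2]
def proj(p,X):
    return cv2.projectPoints(np.array([X],float),cv2.Rodrigues(np.array(p["R"]))[0],np.array(p["t"]),p["intrinsics"],np.array([p["k1"],0,0,0.]))[0][0,0]
def tri(p1,a,p2,b):
    c1,d1=ray(p1,a);c2,d2=ray(p2,b)
    s=np.linalg.lstsq(np.c_[d1,-d2],c2-c1,rcond=None)[0]
    A=c1+d1*s[0];B=c2+d2*s[1];return (A+B)/2,np.linalg.norm(A-B)
E
python3 - <<'E'
import cv2
a=cv2.imread("pics/top0.png");b=cv2.imread("pics/scene0.png")
A=cv2.resize(a[170:250,150:250],None,fx=4,fy=4,interpolation=2)
B=cv2.resize(a[180:260,275:345],None,fx=5,fy=4*1.25,interpolation=2)
C=cv2.resize(b[140:210,235:315],None,fx=5,fy=5,interpolation=2)
D=cv2.resize(b[200:260,180:250],None,fx=5,fy=5,interpolation=2)
import numpy as np
M=np.zeros((760,800,3),'u1')
for im,(r,c) in ((A,(0,0)),(B,(0,410)),(C,(405,0)),(D,(405,410))): 
    h,w=im.shape[:2];M[r:r+h,c:c+w]=im[:760-r]
cv2.imwrite("pics/crop0.png",cv2.resize(M,(630,600)))
E
```

```text
(no output)
```

View pics/crop0.png

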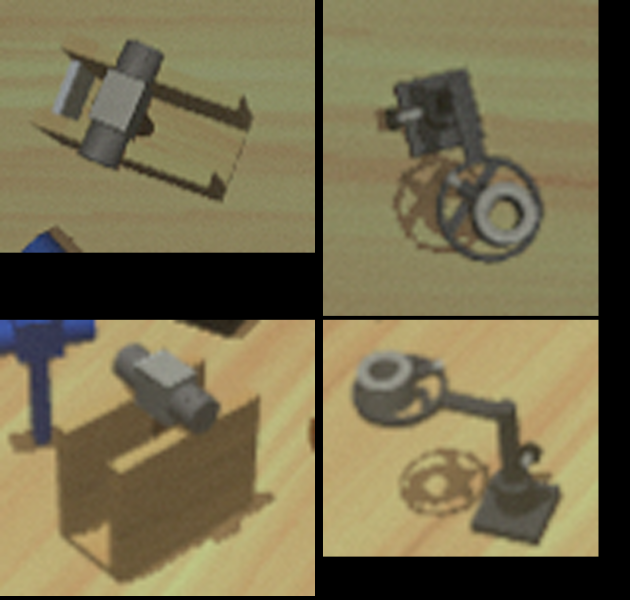

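The crop confirms that the grey steel head lies across the two boards, with its block centre near top px (187,202). The ring is at about (318.5,233) and sits off centre in its hoop.

```bash
python3 - <<'E'
from h import *
P=camera_params("top");S=camera_params("scene")
a=cv2.imread("pics/top0.png");hsv=cv2.cvtColor(a,cv2.COLOR_BGR2HSV)
# bright/low-sat pixels: steel
m=((hsv[...,1]<45)&(hsv[...,2]>125)).astype('u1')
n,l,st,ce=cv2.connectedComponentsWithStats(m)
for i in range(1,n):
    if st[i,4]>30 and 100<ce[i,0]<400 and 100<ce[i,1]<300: print(st[i],ce[i],onz(P,ce[i],.164).round(4),onz(P,ce[i],.13).round(4))
def q(u,v): return (150+u/.7875/4,170+v/.7895/4)
for n_,uv in dict(f1=(142,60),f2=(98,145)).items(): print(n_,q(*uv),onz(P,q(*uv),.15).round(4))
def r(u,v): return (275+(u/.7875-410)/5,180+v/.7895/5)
print('ring',onz(P,r(504,212),.13).round(4),'hoop',onz(P,r(491,209),.108).round(4),'post',onz(P,r(432,112),.0).round(4))
E
```

```text
[252 123  12  46 210] [258.53809524 147.45238095] [0.7059 0.001  0.164 ] [0.7169 0.0012 0.13  ]
[133 159   6  14  31] [136.19354839 165.38709677] [0.6489 0.3203 0.164 ] [0.658  0.3313 0.13  ]
[167 189   8  17  47] [170.17021277 196.95744681] [0.5673 0.2239 0.164 ] [0.5737 0.2316 0.13  ]
[179 193  16  18 170] [186.9        201.24117647] [0.5575 0.18   0.164 ] [0.5635 0.1862 0.13  ]
[315 226  14  15  85] [321.15294118 233.32941176] [ 0.4851 -0.1626  0.164 ] [ 0.4886 -0.168   0.13  ]
f1 (195.0793650793651, 188.99936668777707) [0.5929 0.1631 0.15  ]
f2 (181.11111111111111, 215.91513616212794) [0.5212 0.1952 0.15  ]
ring [ 0.4876 -0.1676  0.13  ] hoop [ 0.4917 -0.1622  0.108 ] post [ 0.5748 -0.1337  0.    ]
```

```bash
cat >> h.py <<'E'
def tool():
    s=sense();return s,np.array(s["ee_pos"]),Ro.from_euler("xyz",s["tool_rot"],degrees=True).as_matrix()
def to(pos,yaw):
    s,p,R=tool()
    d=R.T@(np.array(pos)-p)*1000
    y=np.degrees(np.arctan2(R[1,0],R[0,0]))
    dy=(yaw-y+180)%360-180
    print("yaw now %.2f pos"%y,p.round(4),"| shift",d.round(1),"roll %.3f rad"%(-np.radians(dy)),"| n>=%.1f,%.1f"%(np.linalg.norm(d)/50,abs(dy)/8.59), "t %.2f F"%s["clock"],s["wrist_force"].round(1),"w %.1f"%(1000*s["width"]))
E
python3 - <<'E'
from h import *
s,p,R=tool();w=camera_params("wrist")
c=-w["R"].T@w["t"];print("cam in tool",R.T@(c-p),"axis in tool",R.T@w["R"][2], "x",R.T@w["R"][0])
to([.5575,.18,.28],66)
to([.4,-.168,.28],66)
E
```

```text
cam in tool [ 7.83497294e-05 -1.43184714e-01  7.07533263e-02] axis in tool [-4.88382909e-04  9.60556856e-01 -2.78083238e-01] x [9.99999824e-01 5.63121282e-04 1.88890153e-04]
yaw now -69.56 pos [ 0.192  -0.5152  0.2308] | shift [-523.8  -48.6  585.3] roll -2.366 rad | n>=15.7,15.8 t 0.15 F [-0.3 -0.1  0. ] w 85.7
yaw now -69.56 pos [ 0.192  -0.5152  0.2308] | shift [-252.7  -48.9  316.1] roll -2.366 rad | n>=8.2,15.8 t 0.15 F [-0.3 -0.1  0. ] w 85.7
```

```bash
python3 - <<'E'
from h import *
to([.44,-.185,.28],-69.56)
E
```

```text
yaw now -69.56 pos [ 0.192  -0.5152  0.2308] | shift [-222.8  -48.9  347.7] roll 0.000 rad | n>=8.3,0.0 t 0.15 F [-0.3 -0.1  0. ] w 85.7
```

```bash
python3 -m jog '[-22,-10,35,0,85, -48,-25,75,0,85, -74,-40,115,0,85, -100,-49,156,0,85, -124,-49,194,0,85]' && python3 -m jog '[-26,0,40,0,85, -52,0,80,0,85, -76,0,118,0,85, -94,0,146,0,85, -99,0,154,0,85]' && python3 -m jog '[0,0,0,0,85]'; python3 - <<'E'
from h import *
to([.44,-.185,.28],-69.56)
w=camera_params("wrist");im=snapshot("wrist");np.savez("pics/w1.npz",**w)
cv2.imwrite("pics/w1.png",im[:,:,::-1])
E
```

```text
clock: 0.65
ee_pos: [0.3316, -0.3298, 0.2816]
tool_rot: [-90.0, -0.1, -69.6]
wrist_force: [0.4, -0.2, -0.7]
width: 0.0849
clock: 1.15
ee_pos: [0.4415, -0.1825, 0.2801]
tool_rot: [-90.0, 0.0, -69.4]
wrist_force: [-0.1, 0.3, 0.8]
width: 0.085
clock: 1.25
ee_pos: [0.4406, -0.1841, 0.28]
tool_rot: [-90.0, 0.0, -69.4]
wrist_force: [0.3, -0.2, -0.1]
width: 0.0849
yaw now -69.44 pos [ 0.4406 -0.1841  0.28  ] | shift [ 0.6  0.  -0.9] roll 0.002 rad | n>=0.0,0.0 t 1.25 F [ 0.3 -0.2 -0.1] w 84.9
```

View pics/w1.png

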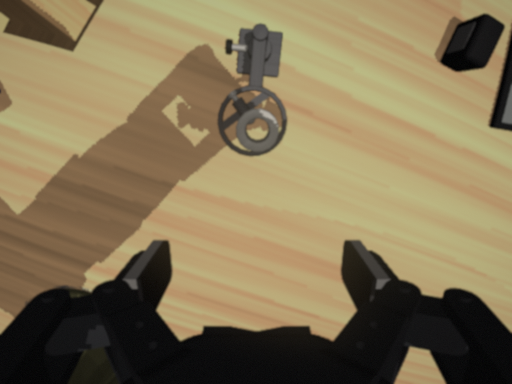

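Ring is at about (257,129), the hoop centre at about (252,120) and the post at about (260,35). I'll enlarge this for the measurement.

```bash
python3 - <<'E'
import cv2,numpy as np
a=cv2.imread("pics/w1.png")[80:160,212:292];b=cv2.imread("pics/top0.png")[205:253,290:338]; c=cv2.imread("pics/scene0.png")[200:236,180:216]
M=np.zeros((400,1200,3),'u1')
M[:,:400]=cv2.resize(a,(400,400),interpolation=2);M[:,400:800]=cv2.resize(b,(400,400),interpolation=2);M[:,800:]=cv2.resize(c,(400,400),interpolation=2)
cv2.imwrite("pics/c1.png",cv2.resize(M,(798,266)))
cv2.imwrite("pics/c1a.png",M[:,:800])
E
```

```text
(no output)
```

View pics/c1a.png

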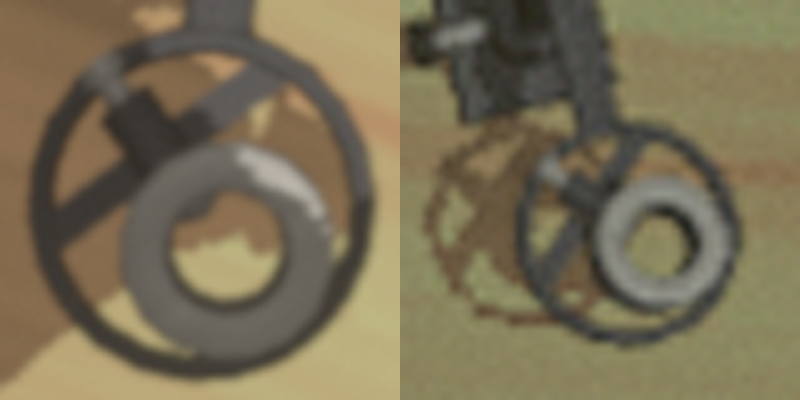

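View pics/c1.png

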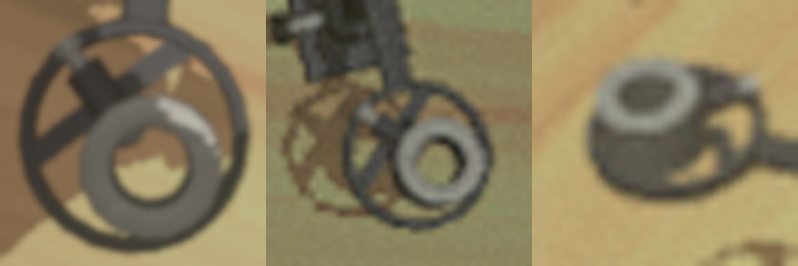

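```bash
python3 - <<'E'
from h import *
P=camera_params("top");S=camera_params("scene");W=dict(np.load("pics/w1.npz"))
w=(257.2,129.8);t=(321.4,233.8);s=(195.1,212.4)
print("wt",tri(W,w,P,t),"ws",tri(W,w,S,s),"ts",tri(P,t,S,s))
# ring outer width 42mm check for height in wrist
for z in (.115,.125,.13,.135,.145):
    a=onz(W,(212+(123+.5)/5-.5,129.8),z);b=onz(W,(212+(333+.5)/5-.5,129.8),z);c=onz(P,(290+193.5/8.333-.5,233.8),z);d=onz(P,(290+338.5/8.333-.5,233.8),z)
    print(z,np.linalg.norm(a-b)*1e3,np.linalg.norm(c-d)*1e3, onz(W,w,z).round(4),onz(P,t,z).round(4),onz(S,s,z).round(4))
# hoop centre wrist: extents x30..372,y32..378
h=(212+(201.5)/5-.5,80+205.5/5-.5);print("hoop",h,[onz(W,h,z).round(4) for z in (.1,.11)])
E
```

```text
wt (array([ 0.48761831, -0.1678346 ,  0.13172668]), np.float64(0.0012528814961565804)) ws (array([ 0.48819193, -0.16736869,  0.13818944]), np.float64(0.0006193214192870272)) ts (array([ 0.48696149, -0.16717056,  0.13729182]), np.float64(0.0008291177561909487))
0.115 43.44991192480083 46.160920400851886 [ 0.4869 -0.1678  0.115 ] [ 0.489 -0.171  0.115] [ 0.4705 -0.1504  0.115 ]
0.125 42.040043604613196 45.72411340866067 [ 0.4876 -0.1675  0.125 ] [ 0.4879 -0.1694  0.125 ] [ 0.478  -0.1578  0.125 ]
0.13 41.33510944451943 45.50570991256504 [ 0.4879 -0.1674  0.13  ] [ 0.4874 -0.1686  0.13  ] [ 0.4818 -0.1615  0.13  ]
0.135 40.63017528442562 45.28730641646937 [ 0.4882 -0.1672  0.135 ] [ 0.4869 -0.1678  0.135 ] [ 0.4856 -0.1652  0.135 ]
0.145 39.22030696423804 44.85049942427813 [ 0.4889 -0.167   0.145 ] [ 0.4859 -0.1662  0.145 ] [ 0.4931 -0.1726  0.145 ]
hoop (251.8, 120.6) [array([ 0.493 , -0.1593,  0.1   ]), array([ 0.4935, -0.1593,  0.11  ])]
```

```bash
python3 - <<'E'
from h import *
to([.5575,.18,.30],66)
E
```

```text
yaw now -69.51 pos [ 0.4401 -0.185   0.2801] | shift [-300.8  -20.   237.7] roll -2.365 rad | n>=7.7,15.8 t 1.30 F [-0.5  0.6 -0.1] w 85.0
```

```bash
python3 -m jog '[-30,-8,24,-0.13,85, -70,-20,55,-0.27,85, -106,-20,84,-0.41,85, -142,-20,112,-0.55,85, -178,-20,140,-0.69,85]' ; python3 - <<'E'
from h import *
to([.5575,.18,.30],66)
E
```

```text
clock: 1.8
ee_pos: [0.5094, 0.0311, 0.3005]
tool_rot: [-90.0, -0.0, -29.8]
wrist_force: [0.2, -0.4, 0.7]
width: 0.0853
yaw now -29.80 pos [0.5094 0.0311 0.3005] | shift [-32.3   0.5 153.1] roll -1.672 rad | n>=3.1,11.2 t 1.80 F [ 0.2 -0.4  0.7] w 85.3
```

```bash
python3 -m jog '[-8,0,38,-0.14,85, -16,0,75,-0.28,85, -24,0,112,-0.42,85, -30,0,140,-0.56,85, -32,0,153,-0.70,85]' && python3 -m jog '[0,0,0,-0.14,85, 0,0,0,-0.28,85, 0,0,0,-0.42,85, 0,0,0,-0.56,85, 0,0,0,-0.70,85]' && python3 -m jog '[0,0,0,-0.14,85, 0,0,0,-0.27,85, 0,0,0,-0.27,85]'; python3 - <<'E'
from h import *
to([.5575,.18,.30],66)
w=camera_params("wrist");im=snapshot("wrist");np.savez("pics/w2.npz",**w)
cv2.imwrite("pics/w2.png",im[:,:,::-1])
E
```

```text
clock: 2.3
ee_pos: [0.5587, 0.1797, 0.2998]
tool_rot: [-90.0, 0.0, 10.4]
wrist_force: [-0.7, -0.2, 0.1]
width: 0.085
clock: 2.8
ee_pos: [0.5586, 0.1774, 0.3002]
tool_rot: [-90.0, 0.0, 50.4]
wrist_force: [0.3, -0.2, 0.3]
width: 0.0851
clock: 3.1
ee_pos: [0.5585, 0.1776, 0.3002]
tool_rot: [-90.0, 0.0, 65.7]
wrist_force: [0.2, 0.5, -0.6]
width: 0.0849
yaw now 65.67 pos [0.5585 0.1776 0.3002] | shift [1.8 0.2 1.9] roll -0.006 rad | n>=0.1,0.0 t 3.10 F [ 0.2  0.5 -0.6] w 84.9
```

View pics/w2.png

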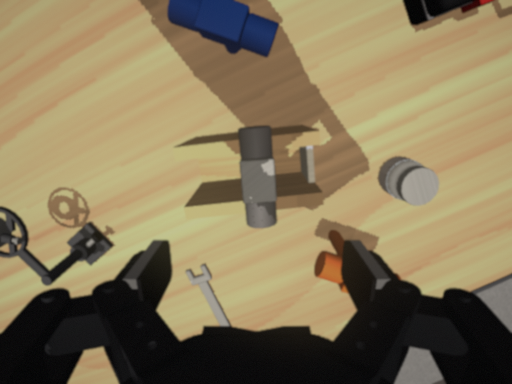

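The mallet head is between (256,128) and (261,225), with its steel block at about (258,180). I'll zoom in for the corners.

```bash
python3 - <<'E'
import cv2
a=cv2.imread("pics/w2.png")[110:240,170:330]
cv2.imwrite("pics/c2.png",cv2.resize(a,(800,650),interpolation=2)[:600])
E
```

```text
(no output)
```

View pics/c2.png

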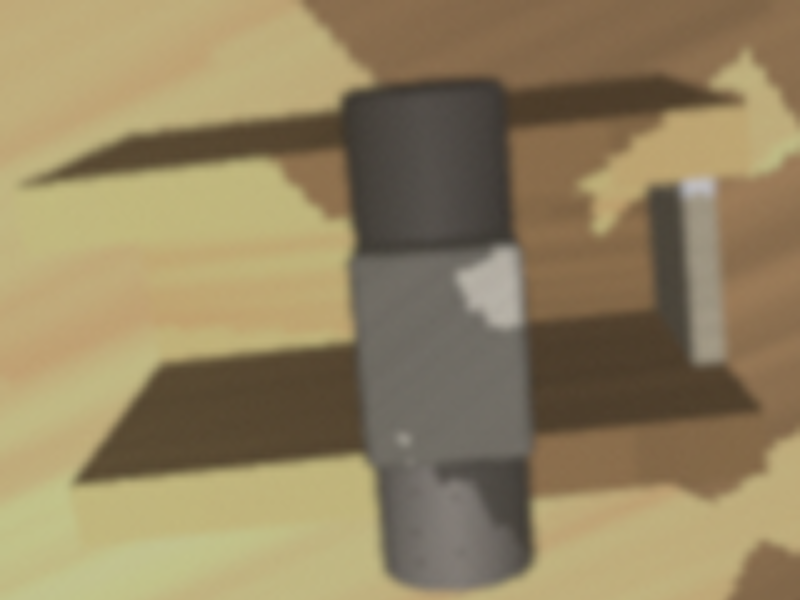

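```bash
python3 - <<'E'
from h import *
W=dict(np.load("pics/w2.npz"))
q=[(352,252),(520,243),(532,458),(370,466)]
X=np.array([onz(W,(170+(u+.5)/5-.5,110+(v+.5)/5-.5),.164) for u,v in q])
print(X.round(4));print("centre",X.mean(0))
for i in range(4):
    d=X[(i+1)%4]-X[i];print(np.linalg.norm(d)*1e3,np.degrees(np.arctan2(d[1],d[0])))
to([*X.mean(0)[:2],.127],64)
E
```

```text
[[0.5318 0.1728 0.164 ]
 [0.5435 0.203  0.164 ]
 [0.5843 0.188  0.164 ]
 [0.5725 0.1577 0.164 ]]
centre [0.55804106 0.18036496 0.164     ]
32.356846987241696 68.7828885054907
43.482476408984944 -20.217173957927265
32.4970462547326 -111.3501839930416
43.404788560627615 159.5996405410103
yaw now 65.41 pos [0.5585 0.1779 0.3002] | shift [  2.1 173.2   1.4] roll 0.025 rad | n>=3.5,0.2 t 3.15 F [ 0.5 -0.5 -0.1] w 84.7
```

```bash
python3 - <<'E'
from h import *
to([.558,.1803,.127],69.2)
E
```

```text
yaw now 65.41 pos [0.5585 0.1779 0.3002] | shift [  2.  173.2   1.4] roll -0.066 rad | n>=3.5,0.4 t 3.15 F [ 0.5 -0.5 -0.1] w 84.7
```

```bash
python3 -m jog '[2,30,1,-0.066,85, 2,65,1.4,-0.066,85, 2,95,1.4,-0.066,85, 2,110,1.4,-0.066,85, 2,115,1.4,-0.066,85]' && python3 -m jog '[0,0,0,0,85]'; python3 - <<'E'
from h import *
to([.558,.1803,.127],69.2)
w=camera_params("wrist");im=snapshot("wrist");np.savez("pics/w3.npz",**w)
cv2.imwrite("pics/w3.png",im[:,:,::-1])
E
```

```text
clock: 3.65
ee_pos: [0.5573, 0.1808, 0.1835]
tool_rot: [-89.9, 0.1, 69.2]
wrist_force: [0.4, -0.6, 0.4]
width: 0.0847
clock: 3.75
ee_pos: [0.5578, 0.1812, 0.1852]
tool_rot: [-90.0, 0.0, 69.3]
wrist_force: [0.5, 0.2, 0.3]
width: 0.0853
yaw now 69.28 pos [0.5578 0.1812 0.1852] | shift [-0.8 58.2 -0.5] roll 0.001 rad | n>=1.2,0.0 t 3.75 F [0.5 0.2 0.3] w 85.3
```

View pics/w3.png

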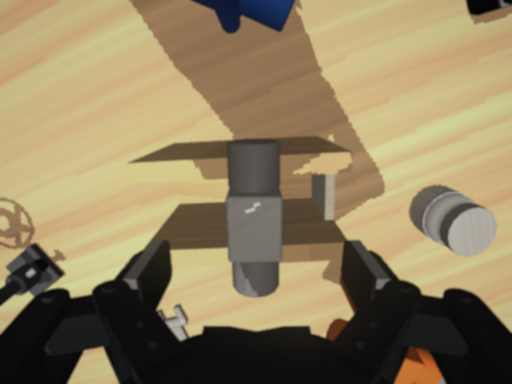

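The block is centred between the fingers, spanning 227–283 px with the tool axis at 256. I'll descend and grip.

```bash
python3 -m jog '[-0.5,15,-0.5,0,85, -0.5,32,-0.5,0,85, -0.5,46,-0.5,0,85, -0.5,55,-0.5,0,85, -0.5,58,-0.5,0,85]' && python3 -m jog '[0,0,0,0,60, 0,0,0,0,45, 0,0,0,0,34, 0,0,0,0,20, 0,0,0,0,20]' && python3 -m jog '[0,0,0,0,20, 0,0,0,0,20, 0,0,0,0,20,0,0,0,0,20]'; python3 - <<'E'
from h import *
to([.558,.1803,.127],69.2)
E
```

```text
clock: 4.3
ee_pos: [0.5579, 0.181, 0.1268]
tool_rot: [-90.0, 0.0, 69.4]
wrist_force: [-0.1, -0.5, 0.1]
width: 0.0853
clock: 4.8
ee_pos: [0.5583, 0.1811, 0.128]
tool_rot: [-90.1, -0.0, 69.4]
wrist_force: [-0.8, -0.6, 5.3]
width: 0.0333
clock: 5.2
ee_pos: [0.5583, 0.1811, 0.128]
tool_rot: [-90.1, -0.0, 69.4]
wrist_force: [-1.3, -0.1, 5.3]
width: 0.0331
yaw now 69.44 pos [0.5583 0.1811 0.128 ] | shift [-0.9  1.  -0. ] roll 0.004 rad | n>=0.0,0.0 t 5.20 F [-1.3 -0.1  5.3] w 33.1
```

```bash
python3 -m jog '[0,-3,0,0,20, 0,-8,0,0,20, 0,-15,0,0,20, 0,-25,0,0,20, 0,-37,0,0,20]' && python3 -m jog '[0,-15,0,0,20, 0,-35,0,0,20, 0,-55,0,0,20, 0,-75,0,0,20, 0,-95,0,0,20]' && python3 -m jog '[0,-15,0,0,20, 0,-22,0,0,20, 0,-27,0,0,20,0,-30,0,0,20,0,-30,0,0,20]'; python3 - <<'E'
from h import *
to([.488,-.1673,.29],69.2)
w=camera_params("wrist");im=snapshot("wrist");np.savez("pics/w4.npz",**w)
cv2.imwrite("pics/w4.png",im[:,:,::-1])
im=snapshot("scene")
cv2.imwrite("pics/s4.png",im[:,:,::-1])
E
```

```text
clock: 5.7
ee_pos: [0.5579, 0.1811, 0.1651]
tool_rot: [-90.0, 0.0, 69.4]
wrist_force: [-0.7, -0.3, -3.4]
width: 0.0334
clock: 6.2
ee_pos: [0.5579, 0.181, 0.2611]
tool_rot: [-90.0, -0.0, 69.4]
wrist_force: [-0.3, -0.6, -4.5]
width: 0.0331
clock: 6.7
ee_pos: [0.558, 0.1811, 0.2892]
tool_rot: [-90.0, 0.0, 69.4]
wrist_force: [0.3, -0.2, -4.2]
width: 0.0331
yaw now 69.44 pos [0.558  0.1811 0.2892] | shift [-350.7   -0.8  -56.8] roll 0.004 rad | n>=7.1,0.0 t 6.70 F [ 0.3 -0.2 -4.2] w 33.1
```

View pics/w4.png

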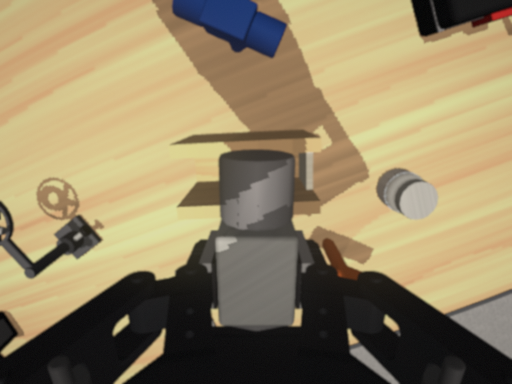

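View pics/s4.png

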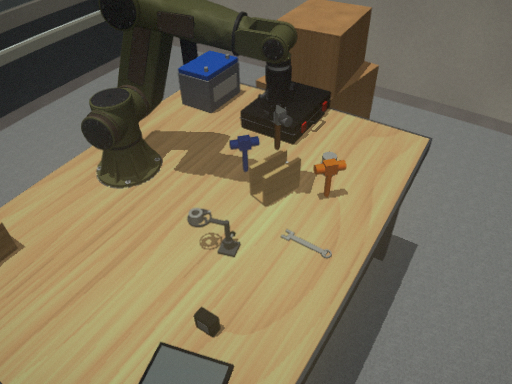

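The mallet is held upright and clear of the rest; scene px (280,118) is the head and (277,150) the handle end. Next I'll work out the mallet axis relative to the TCP from both wrist views.

```bash
python3 - <<'E'
import cv2,numpy as np
a=cv2.imread("pics/w3.png")[180:280,205:305];b=cv2.imread("pics/w4.png")[220:340,200:320]
cv2.imwrite("pics/c4.png",np.hstack([cv2.resize(a,(400,400),interpolation=2),cv2.resize(b,(400,400),interpolation=2)]))
s=cv2.imread("pics/s4.png")[90:165,245:320]
cv2.imwrite("pics/c4s.png",cv2.resize(s,(500,500),interpolation=2))
E
```

```text
(no output)
```

View pics/c4.png

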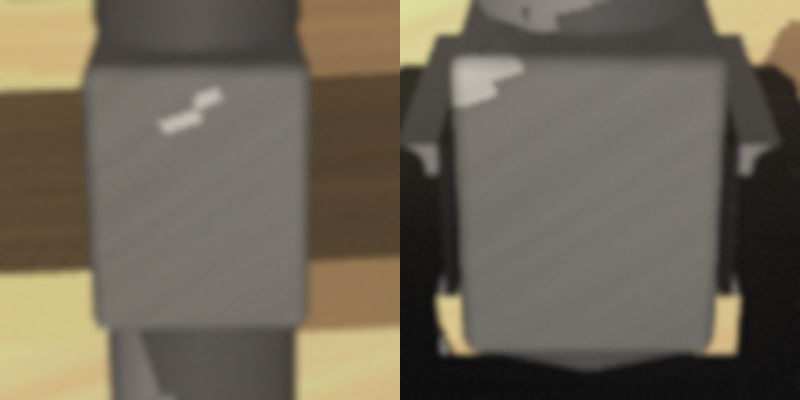

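View pics/c4s.png

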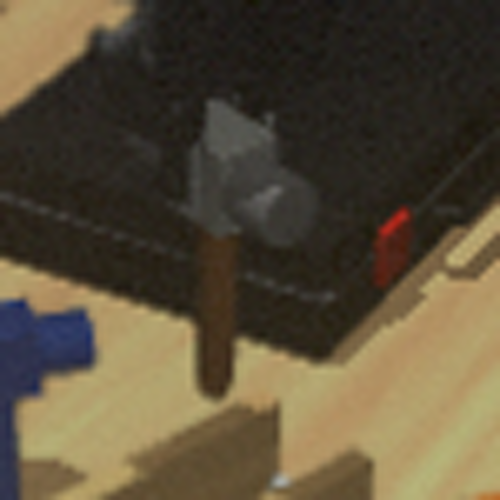

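```bash
python3 - <<'E'
from h import *
from itertools import product
T4=np.array([.558,.1811,.2892]);T3=np.array([.5578,.1812,.1852])
def go(f,T,yaw,q,org,sc,z):
    W=dict(np.load(f));R=Ro.from_euler("xyz",[-90,0,yaw],degrees=True).as_matrix()
    X=np.array([onz(W,(org[0]+(u+.5)/sc-.5,org[1]+(v+.5)/sc-.5),z) for u,v in q])
    L=[np.linalg.norm(X[(i+1)%4]-X[i])*1e3 for i in range(4)]
    print(f,z,"tool off",(R.T@(X.mean(0)-T)*1e3).round(2),"world",X.mean(0).round(4),np.round(L,1))
    
for h in (.160,.164): go("pics/w3.npz",T3,69.3,[(88,68),(307,68),(308,326),(97,327)],(205,180),4,h)
for h in (.030,.034,.037): go("pics/w4.npz",T4,69.4,[(52,60),(325,60),(313,350),(65,350)],(200,220),400/120,T4[2]+h)
P=camera_params("scene")
def sc(u,v): return (245+u*.15,90+v*.15)
# handle end axis in scene, expected for TCP
for n,X in dict(handle=T4-[0,0,.112],und=T4-[0,0,.007]).items(): print(n,proj(P,X))
print(sc(215,385),sc(218,235))
E
```

```text
pics/w3.npz 0.16 tool off [-0.81 25.2  -2.51] world [0.5599 0.1796 0.16  ] [32.9 43.5 34.  43.6]
pics/w3.npz 0.164 tool off [-0.79 21.2  -0.78] world [0.5583 0.1802 0.164 ] [32.1 42.5 33.2 42.6]
pics/w4.npz 0.31920000000000004 tool off [  0.11 -30.    -4.49] world [0.5622 0.1796 0.3192] [34.6 45.  35.1 45. ]
pics/w4.npz 0.32320000000000004 tool off [  0.11 -34.    -1.84] world [0.5598 0.1806 0.3232] [33.3 43.4 33.8 43.4]
pics/w4.npz 0.3262 tool off [  0.1  -37.     0.15] world [0.5579 0.1812 0.3262] [32.4 42.2 32.9 42.2]
handle [276.93796422 148.20688357]
und [277.35610318 120.70644153]
(277.25, 147.75) (277.7, 125.25)
```

```bash
python3 -m jog '[-10,0,-2,0,20, -32,0,-5,0,20, -64,0,-10,0,20, -102,0,-17,0,20, -142,0,-23,0,20]' && python3 -m jog '[-42,0,-7,0,20, -84,0,-13,0,20, -124,0,-20,0,20, -160,0,-26,0,20, -186,0,-30,0,20]' && python3 -m jog '[-12,0,-2,0,20, -19,0,-3,0,20, -22,0,-3,0,20,-22,0,-3,0,20]'; python3 - <<'E'
from h import *
to([.4871,-.1669,.28],69.2)
for n in ("scene","top","wrist"): cv2.imwrite(f"pics/{n}5.png",snapshot(n)[:,:,::-1])
s=cv2.imread("pics/scene5.png")[140:240,150:250];t=cv2.imread("pics/top5.png")[180:280,270:370]
cv2.imwrite("pics/c5.png",np.hstack([cv2.resize(s,(400,400),interpolation=2),cv2.resize(t,(400,400),interpolation=2)]))
E
```

```text
clock: 7.3
ee_pos: [0.5289, 0.0384, 0.289]
tool_rot: [-90.0, 0.0, 69.5]
wrist_force: [-0.1, -0.1, -3.6]
width: 0.0334
clock: 7.8
ee_pos: [0.4913, -0.1472, 0.2891]
tool_rot: [-90.0, 0.0, 69.4]
wrist_force: [-0.2, 1.3, -3.8]
width: 0.0334
clock: 8.2
ee_pos: [0.4876, -0.1659, 0.2892]
tool_rot: [-90.0, -0.0, 69.5]
wrist_force: [0.6, 0.1, -3.5]
width: 0.0336
yaw now 69.47 pos [ 0.4876 -0.1659  0.2892] | shift [-1.1  9.2  0.1] roll 0.005 rad | n>=0.2,0.0 t 8.20 F [ 0.6  0.1 -3.5] w 33.6
```

View pics/c5.png

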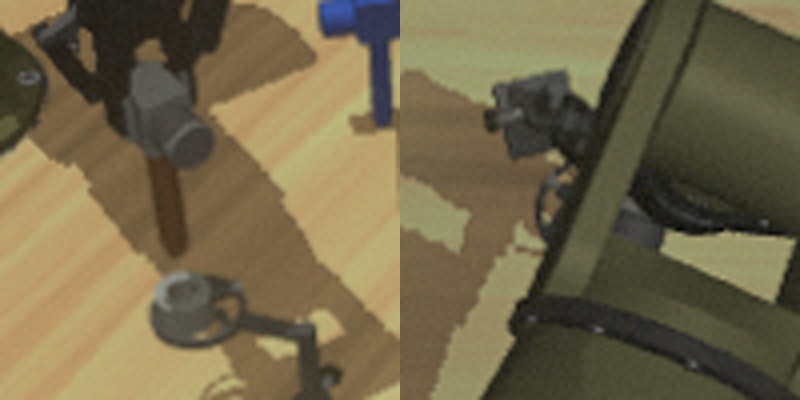

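View pics/wrist5.png

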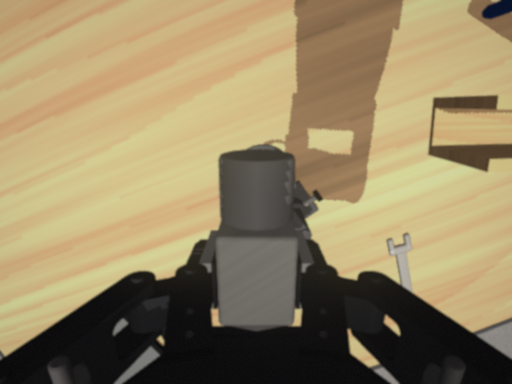

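```bash
python3 - <<'E'
from h import *
P=camera_params("scene");s,p,R=tool()
for h in (-.007,-.03,-.06,-.112): 
  q=proj(P,p+R@[0,0,-.001]+[0,0,h]);print(h,q.round(1),((q-[150,140])*4+1.5).round(0))
print(proj(P,[.488,-.1673,.136]))
a=cv2.imread("pics/scene5.png");cv2.imwrite("pics/c5s.png",cv2.resize(a[165:225,170:230],(600,600),interpolation=cv2.INTER_CUBIC))
E
```

```text
-0.007 [189.1 173.3] [158. 135.]
-0.03 [190.2 180. ] [162. 161.]
-0.06 [191.6 188.4] [168. 195.]
-0.112 [194.  202.3] [177. 251.]
[195.26341927 212.8935209 ]
```

View pics/c5s.png

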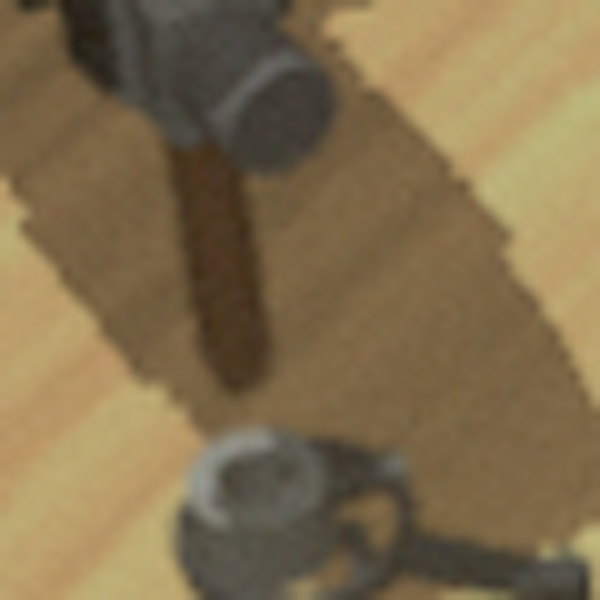

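```bash
python3 -m jog '[-0.5,8,0,0,20, -1,17,0,0,20, -1,25,0,0,20, -1,31,0,0,20, -1,34,0,0,20]'; python3 -m jog '[0,0,0,0,20]'; python3 - <<'E'
from h import *
to([.4871,-.1669,.248],69.47)
cv2.imwrite("pics/c6.png",cv2.resize(snapshot("scene")[165:225,170:230,::-1],(600,600),interpolation=cv2.INTER_CUBIC))
E
```

```text
clock: 8.85
ee_pos: [0.487, -0.1672, 0.2543]
tool_rot: [-89.9, -0.0, 69.4]
wrist_force: [0.4, 0.4, -3.8]
width: 0.0334
clock: 8.95
ee_pos: [0.4871, -0.1672, 0.2548]
tool_rot: [-90.0, -0.0, 69.4]
wrist_force: [-0.2, 0.3, -3.9]
width: 0.0333
yaw now 69.44 pos [ 0.4871 -0.1672  0.2548] | shift [0.3 6.8 0.1] roll -0.001 rad | n>=0.1,0.0 t 8.95 F [-0.2  0.3 -3.9] w 33.3
```

View pics/c6.png

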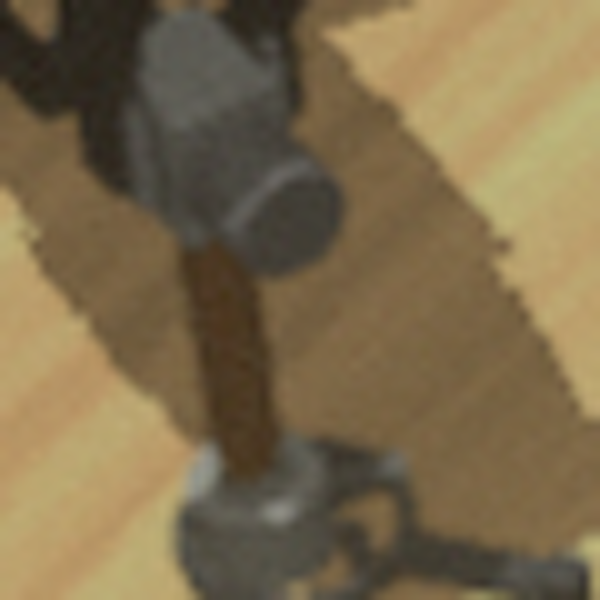

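The handle end is at about (247,468) in the crop, almost over the ring centre at (252,478). I'll descend gently, watching the force.

```bash
python3 -m jog '[0.3,1.5,0,0,20, 0.3,3,0,0,20, 0.3,4.5,0,0,20]'; python3 -m jog '[0,1.5,0,0,20, 0,3,0,0,20, 0,4,0,0,20]'
```

```text
clock: 9.3
ee_pos: [0.4873, -0.1669, 0.2508]
tool_rot: [-90.0, 0.0, 69.4]
wrist_force: [0.2, 0.4, -3.8]
width: 0.0334
clock: 9.6
ee_pos: [0.4873, -0.167, 0.2466]
tool_rot: [-90.0, 0.0, 69.4]
wrist_force: [-0.1, -0.2, -3.2]
width: 0.033
```

```bash
python3 -m jog '[0,1,0,0,20, 0,2,0,0,20]'; python3 -m jog '[0,1,0,0,20, 0,2,0,0,20]'
```

```text
clock: 9.8
ee_pos: [0.4873, -0.167, 0.2447]
tool_rot: [-90.0, -0.0, 69.4]
wrist_force: [0.3, -0.3, -3.6]
width: 0.0335
clock: 10.0
ee_pos: [0.4873, -0.167, 0.2427]
tool_rot: [-90.0, -0.0, 69.4]
wrist_force: [0.6, -0.3, -4.4]
width: 0.0334
```

```bash
python3 -m jog '[0,1,0,0,20, 0,2,0,0,20]'; python3 -m jog '[0,1,0,0,20, 0,2,0,0,20]'
```

```text
clock: 10.2
ee_pos: [0.4873, -0.1669, 0.2407]
tool_rot: [-90.0, 0.0, 69.4]
wrist_force: [0.4, -0.5, -3.9]
width: 0.0337
clock: 10.4
ee_pos: [0.4873, -0.1669, 0.2387]
tool_rot: [-90.0, 0.0, 69.4]
wrist_force: [-0.4, 0.4, -4.5]
width: 0.0337
```

```bash
python3 -m jog '[0,1,0,0,20, 0,2,0,0,20]'; python3 -m jog '[0,1,0,0,20, 0,2,0,0,20]'; python3 - <<'E'
from h import *
cv2.imwrite("pics/c7.png",cv2.resize(snapshot("scene")[175:235,170:230,::-1],(600,600),interpolation=cv2.INTER_CUBIC))
E
```

```text
clock: 10.6
ee_pos: [0.4873, -0.1669, 0.2367]
tool_rot: [-90.0, -0.0, 69.4]
wrist_force: [0.5, 0.0, -4.5]
width: 0.0332
clock: 10.8
ee_pos: [0.4873, -0.167, 0.2347]
tool_rot: [-90.0, -0.0, 69.4]
wrist_force: [0.0, -1.0, -3.9]
width: 0.0333
```

View pics/c7.png

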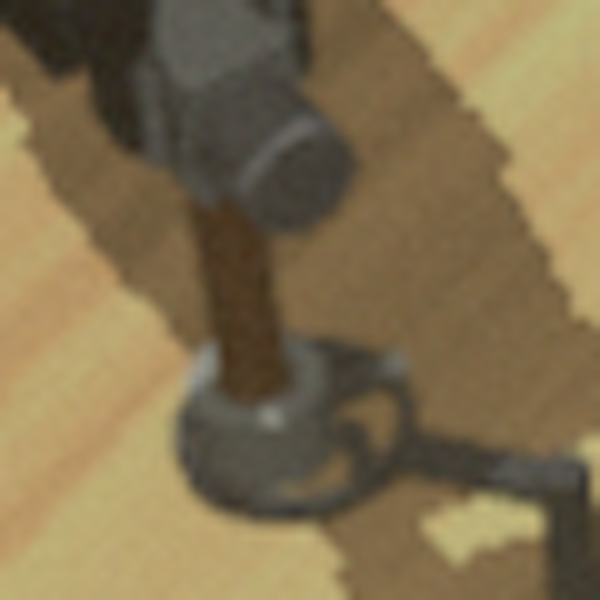

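The handle end is now inside the bore, with the front rim hiding it. I'll continue towards the plunger.

```bash
python3 -m jog '[0,1,0,0,20, 0,2,0,0,20]'; python3 -m jog '[0,1,0,0,20, 0,2,0,0,20]'
```

```text
clock: 11.05
ee_pos: [0.4873, -0.1671, 0.2328]
tool_rot: [-90.0, 0.0, 69.4]
wrist_force: [-1.3, -0.8, -2.5]
width: 0.0332
clock: 11.25
ee_pos: [0.4872, -0.1673, 0.231]
tool_rot: [-90.0, 0.0, 69.4]
wrist_force: [-1.9, -2.9, 1.0]
width: 0.0333
```

```bash
python3 -m jog '[0,1,0,0,20, 0,2,0,0,20]'; python3 -m jog '[0,1,0,0,20, 0,2,0,0,20]'
```

```text
clock: 11.45
ee_pos: [0.4872, -0.1674, 0.229]
tool_rot: [-90.0, 0.1, 69.4]
wrist_force: [-2.9, -3.9, 0.5]
width: 0.0331
clock: 11.65
ee_pos: [0.4871, -0.1675, 0.2269]
tool_rot: [-90.0, 0.1, 69.4]
wrist_force: [-2.3, -5.3, -0.3]
width: 0.0333
```

```bash
python3 -m jog '[0,1,0,0,20, 0,2,0,0,20]'; python3 -m jog '[0,1,0,0,20, 0,2,0,0,20]'
```

```text
clock: 11.85
ee_pos: [0.4871, -0.1675, 0.2248]
tool_rot: [-90.0, 0.1, 69.4]
wrist_force: [-3.6, -5.1, 0.4]
width: 0.0335
clock: 12.05
ee_pos: [0.4871, -0.1675, 0.2228]
tool_rot: [-90.0, 0.1, 69.4]
wrist_force: [-4.2, -5.4, 0.7]
width: 0.0333
```

The plunger is engaged, with about 6.5 N sideways and 4.5 N of drag, both well under the limit. I'll press on.

```bash
python3 -m jog '[0,2,0,0,20, 0,4,0,0,20, 0,6,0,0,20, 0,8,0,0,20]'; python3 -m jog '[0,2,0,0,20, 0,4,0,0,20, 0,6,0,0,20, 0,8,0,0,20, 0,10,0,0,20]'
```

```text
clock: 12.45
ee_pos: [0.4871, -0.1675, 0.2148]
tool_rot: [-90.0, 0.1, 69.4]
wrist_force: [-2.4, -5.6, 1.2]
width: 0.0331
clock: 12.95
ee_pos: [0.4871, -0.1675, 0.2048]
tool_rot: [-90.0, 0.1, 69.4]
wrist_force: [-2.6, -5.2, 0.8]
width: 0.0334
```

```bash
python3 -m jog '[0,2,0,0,20, 0,4,0,0,20, 0,6,0,0,20, 0,8,0,0,20, 0,10,0,0,20]'; python3 -m jog '[0,2,0,0,20, 0,4,0,0,20, 0,6,0,0,20, 0,8,0,0,20, 0,10,0,0,20]'
```

```text
clock: 13.45
ee_pos: [0.4871, -0.1675, 0.1948]
tool_rot: [-90.0, 0.1, 69.4]
wrist_force: [-3.0, -5.5, 0.7]
width: 0.0332
clock: 13.95
ee_pos: [0.4871, -0.1675, 0.1849]
tool_rot: [-90.0, 0.1, 69.4]
wrist_force: [-3.2, -5.5, 0.3]
width: 0.0336
```

```bash
python3 -m jog '[0,2,0,0,20, 0,4,0,0,20, 0,6,0,0,20, 0,8,0,0,20, 0,10,0,0,20]'; python3 -m jog '[0,2,0,0,20, 0,4,0,0,20, 0,6,0,0,20, 0,8,0,0,20, 0,10,0,0,20]'; python3 - <<'E'
from h import *
cv2.imwrite("pics/c8.png",cv2.resize(snapshot("scene")[175:235,170:230,::-1],(600,600),interpolation=cv2.INTER_CUBIC))
E
```

```text
clock: 14.45
ee_pos: [0.4871, -0.1675, 0.1748]
tool_rot: [-90.0, 0.1, 69.4]
wrist_force: [-4.2, -6.2, 1.2]
width: 0.0332
clock: 14.95
ee_pos: [0.4872, -0.1675, 0.1649]
tool_rot: [-90.0, 0.0, 69.4]
wrist_force: [-3.2, -5.5, 0.4]
width: 0.0332
```

View pics/c8.png

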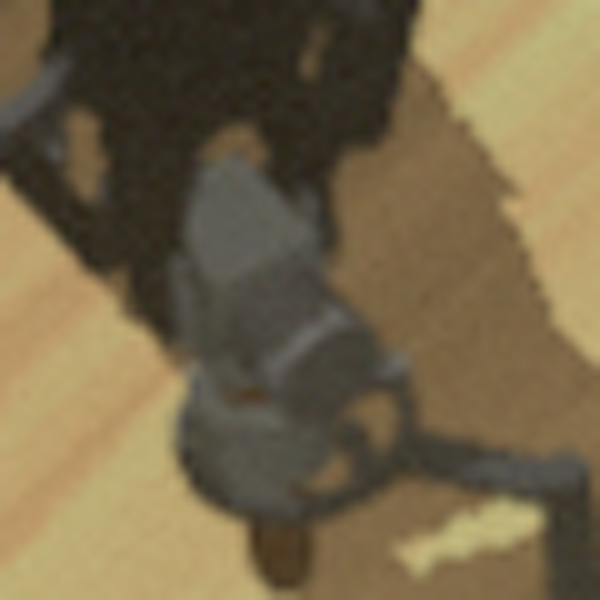

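The handle is well through, showing below the hoop at (280,555), and a small gap remains under the head. I'll slow down for the rest.

```bash
python3 -m jog '[0,1.5,0,0,20, 0,3,0,0,20, 0,4.5,0,0,20, 0,6,0,0,20]'; python3 -m jog '[0,1,0,0,20, 0,2,0,0,20, 0,3,0,0,20, 0,4,0,0,20]'
```

```text
clock: 15.4
ee_pos: [0.4872, -0.1675, 0.1588]
tool_rot: [-90.0, 0.0, 69.4]
wrist_force: [-3.9, -5.2, 0.5]
width: 0.0333
clock: 15.8
ee_pos: [0.4871, -0.1674, 0.1548]
tool_rot: [-90.0, 0.0, 69.4]
wrist_force: [-3.2, -6.6, 1.5]
width: 0.0335
```

```bash
python3 -m jog '[0,1,0,0,20, 0,2,0,0,20]'; python3 -m jog '[0,1,0,0,20, 0,2,0,0,20]'
```

```text
clock: 16.0
ee_pos: [0.4871, -0.1674, 0.1528]
tool_rot: [-90.0, 0.0, 69.4]
wrist_force: [-3.9, -5.8, 0.1]
width: 0.0332
clock: 16.2
ee_pos: [0.4872, -0.1674, 0.1508]
tool_rot: [-90.0, 0.0, 69.4]
wrist_force: [-2.6, -5.3, 0.8]
width: 0.0331
```

```bash
python3 -m jog '[0,0.7,0,0,20, 0,1.4,0,0,20]'
```

```text
clock: 16.4
ee_pos: [0.4871, -0.1674, 0.1494]
tool_rot: [-90.0, 0.0, 69.4]
wrist_force: [-4.2, -5.8, 0.3]
width: 0.0335
```

```bash
python3 -m jog '[0,0.6,0,0,20, 0,1.2,0,0,20]';python3 -m jog '[0,0.5,0,0,20, 0,1,0,0,20]'
```

```text
clock: 16.6
ee_pos: [0.4871, -0.1674, 0.1482]
tool_rot: [-90.0, 0.0, 69.4]
wrist_force: [-3.9, -6.4, 0.6]
width: 0.0336
clock: 16.8
ee_pos: [0.4871, -0.1674, 0.1472]
tool_rot: [-90.0, 0.0, 69.4]
wrist_force: [-3.6, -5.8, 0.8]
width: 0.0333
```

```bash
python3 -m jog '[0,0.5,0,0,20, 0,1,0,0,20]'
```

```text
clock: 17.0
ee_pos: [0.4872, -0.1674, 0.1464]
tool_rot: [-90.0, 0.0, 69.4]
wrist_force: [-7.3, -4.9, 6.7]
width: 0.0333
```

```bash
python3 -m jog '[0,0.5,0,0,20, 0,1,0,0,20]'
```

```text
clock: 17.2
ee_pos: [0.4872, -0.1675, 0.1463]
tool_rot: [-90.0, 0.0, 69.4]
wrist_force: [-11.6, -3.0, 17.2]
width: 0.0333
```

Contact: Fz rose from 0.8 to 17 N at TCP z=0.1463, so the head has met the ring. I'll ease off a little and inspect.

```bash
python3 -m jog '[0,-0.4,0,0,20, 0,-0.8,0,0,20]'; python3 - <<'E'
from h import *
s=sense();print(s["torque"],s["wrist_force"],s["tool_rot"])
S=snapshot("scene");W=snapshot("wrist")
a=cv2.resize(S[185:235,170:220,::-1],(400,400),interpolation=cv2.INTER_CUBIC)
b=cv2.resize(W[:,:,::-1],(400,300))
M=np.zeros((400,800,3),'u1');M[:,:400]=a;M[:300,400:]=b;cv2.imwrite("pics/c9.png",M)
E
```

```text
clock: 17.4
ee_pos: [0.4871, -0.1674, 0.1464]
tool_rot: [-90.0, 0.0, 69.4]
wrist_force: [-4.3, -5.9, 0.9]
width: 0.0337
[-1.11836394  0.82194593  0.03711374] [-4.26625272 -5.92145143  0.90953376] [-9.00207737e+01  4.44365117e-02  6.94295444e+01]
```

View pics/c9.png

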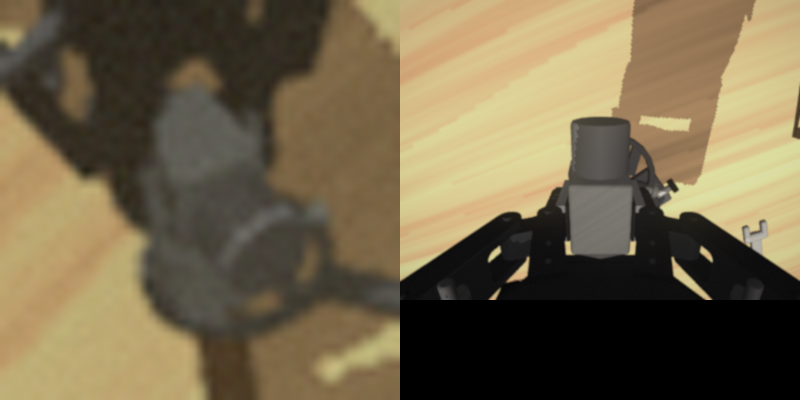

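Head looks seated with no visible gap. Before letting go, I'll follow the plunger's sideways push towards the wall so the mallet doesn't shift on release.

```bash
python3 -m jog '[-0.5,0,0.1,0,20, -0.5,0,0.1,0,20]'; python3 -m jog '[-0.5,0,0.1,0,20, -0.5,0,0.1,0,20]'
```

```text
clock: 17.7
ee_pos: [0.4871, -0.1676, 0.1464]
tool_rot: [-90.0, 0.0, 69.4]
wrist_force: [-4.5, -3.1, 4.9]
width: 0.033
clock: 17.9
ee_pos: [0.487, -0.1678, 0.1464]
tool_rot: [-90.0, -0.0, 69.4]
wrist_force: [-3.2, -1.4, 5.4]
width: 0.0333
```

```bash
python3 -m jog '[-0.3,0,0.5,0,20, -0.3,0,0.5,0,20]'; python3 -m jog '[0,0.3,0,0,20, 0,0.3,0,0,20]'
```

```text
clock: 18.1
ee_pos: [0.4866, -0.1681, 0.1464]
tool_rot: [-90.1, -0.0, 69.4]
wrist_force: [0.7, -2.2, 5.0]
width: 0.0332
clock: 18.3
ee_pos: [0.4866, -0.1681, 0.1463]
tool_rot: [-90.1, -0.0, 69.4]
wrist_force: [-0.9, -2.4, 8.2]
width: 0.0333
```

```bash
python3 -m jog '[0,0.3,0,0,20, 0,0.3,0,0,20]'; python3 -m jog '[0,0,0,0,40, 0,0,0,0,60, 0,0,0,0,85, 0,0,0,0,85, 0,0,0,0,85]';python3 - <<'E'
from h import *
S=snapshot("scene");W=snapshot("wrist")
a=cv2.resize(S[185:235,170:220,::-1],(400,400),interpolation=cv2.INTER_CUBIC)
b=cv2.resize(W[:,:,::-1],(400,300))
M=np.zeros((400,800,3),'u1');M[:,:400]=a;M[:300,400:]=b;cv2.imwrite("pics/c10.png",M)
E
```

```text
clock: 18.5
ee_pos: [0.4866, -0.1681, 0.1463]
tool_rot: [-90.1, -0.0, 69.4]
wrist_force: [-2.9, -1.6, 11.3]
width: 0.0333
clock: 19.0
ee_pos: [0.4861, -0.1678, 0.1452]
tool_rot: [-90.0, -0.0, 69.4]
wrist_force: [-0.2, 0.6, 0.1]
width: 0.0847
```

View pics/c10.png

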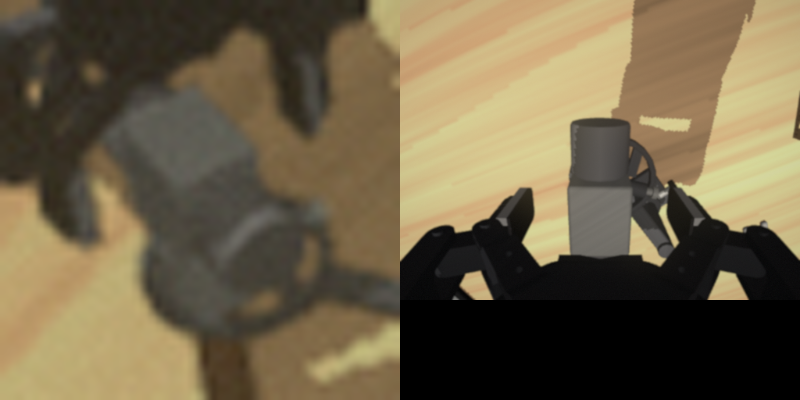

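```bash
python3 -m jog '[0,-8,0,0,85, 0,-24,0,0,85, 0,-48,0,0,85, 0,-75,0,0,85, 0,-100,0,0,85]'; python3 -m jog '[0,-22,-20,0,85, 0,-37,-60,0,85, 0,-40,-100,0,85, 0,-40,-115,0,85,0,-40,-115,0,85]'; python3 - <<'E'
from h import *
s,p,R=tool();w=camera_params("wrist");np.savez("pics/w11.npz",**w);W=snapshot("wrist");S=snapshot("scene")
cv2.imwrite("pics/w11.png",W[:,:,::-1]);cv2.imwrite("pics/s11.png",S[:,:,::-1])
cv2.imwrite("pics/c11.png",cv2.resize(S[180:240,165:255,::-1],(800,533),interpolation=cv2.INTER_CUBIC))
E
```

```text
clock: 19.6
ee_pos: [0.4861, -0.1679, 0.2472]
tool_rot: [-90.0, 0.0, 69.4]
wrist_force: [-0.3, -0.5, -0.9]
width: 0.0852
clock: 20.1
ee_pos: [0.5948, -0.2087, 0.2848]
tool_rot: [-90.0, -0.0, 69.4]
wrist_force: [-0.5, 0.7, -1.0]
width: 0.0848
```

View pics/c11.png

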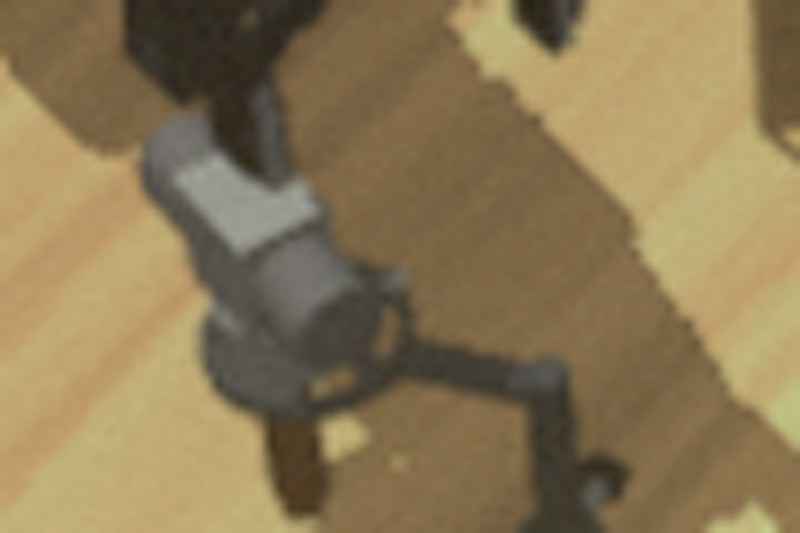

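View pics/w11.png

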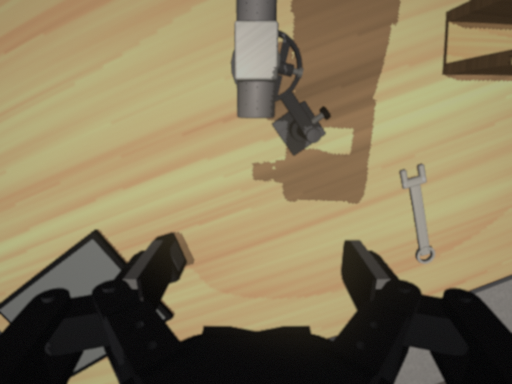

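View pics/s11.png

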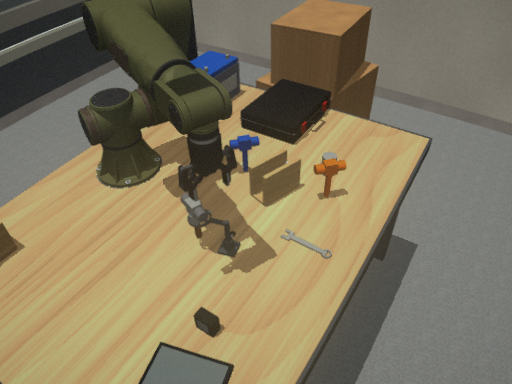

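```bash
python3 - <<'E'
from h import *
a=cv2.imread("pics/w11.png")[0:130,200:320]
c=cv2.imread("pics/c11.png")[90:533,100:500]
M=np.zeros((520,800,3),'u1');M[:520,:480]=cv2.resize(a,(480,520),interpolation=2)
M[:354,480:]=cv2.resize(c,(320,354));cv2.imwrite("pics/c12.png",M)
P=camera_params("scene")
for X in ([.4868,-.1678,.033],[.4868,-.1678,.182]): q=proj(P,X);print(q,(q-[165,180])*8.889)
E
```

```text
[198.99813834 236.79624014] [302.20945174 504.86177857]
[192.82618752 201.19948874] [247.34698089 188.4422554 ]
```

View pics/c12.png

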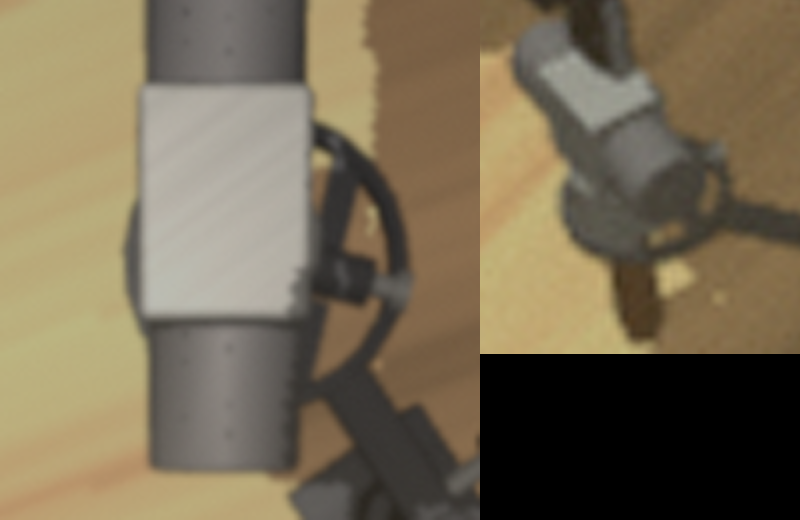

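The head appears flat, and the handle end projects where it should for a seated mallet: expected (302,505), seen about (300,505). Since the pads swing back as they open and may have nudged it up, I'll make a gentle closed-finger touch on the head top to confirm a hard stop.

```bash
python3 - <<'E'
from h import *
W=dict(np.load("pics/w11.npz"))
X=np.array([onz(W,(200+(u+.5)/4-.5,(v+.5)/4-.5),.182) for u,v in [(140,86),(310,86),(308,318),(142,318)]])
print(X.round(4),X.mean(0),[np.linalg.norm(X[(i+1)%4]-X[i])*1e3 for i in range(4)])
to([*X.mean(0)[:2],.20],69.43)
E
```

```text
[[ 0.4616 -0.1762  0.182 ]
 [ 0.473  -0.1457  0.182 ]
 [ 0.5132 -0.1606  0.182 ]
 [ 0.5017 -0.1914  0.182 ]] [ 0.48737569 -0.16847957  0.182     ] [np.float64(32.55812277963811), np.float64(42.875944530365544), np.float64(32.97584765225849), np.float64(42.87356138401672)]
yaw now 69.44 pos [ 0.5935 -0.2081  0.2854] | shift [-1.000e-01  8.540e+01  1.132e+02] roll 0.000 rad | n>=2.8,0.0 t 20.20 F [ 0.2  0.  -1.2] w 85.2
```

```bash
python3 -m jog '[0,0,20,0,40, 0,0,55,0,0, 0,0,90,0,0, 0,0,108,0,0, 0,0,113,0,0]'; python3 -m jog '[0,15,0,0,0, 0,40,0,0,0, 0,65,0,0,0, 0,78,0,0,0, 0,82,0,0,0]'; python3 -m jog '[0,0,0,0,0,0,0,0,0,0,0,0,0,0,0]'
```

```text
clock: 20.7
ee_pos: [0.4863, -0.1679, 0.2866]
tool_rot: [-90.1, 0.0, 69.4]
wrist_force: [0.7, 0.6, -0.0]
width: 0.0118
clock: 21.2
ee_pos: [0.4878, -0.1686, 0.2025]
tool_rot: [-89.9, -0.0, 69.4]
wrist_force: [0.5, 0.4, -0.3]
width: -0.0001
clock: 21.5
ee_pos: [0.4884, -0.1688, 0.2044]
tool_rot: [-90.1, 0.0, 69.4]
wrist_force: [0.2, -0.2, 0.3]
width: -0.0005
```

```bash
python3 -m jog '[0,5,0.7,0,0, 0,10,0.7,0,0, 0,14,0.7,0,0, 0,16,0.7,0,0,0,16,0.7,0,0]'; python3 -m jog '[0,1,0,0,0, 0,2,0,0,0]'; python3 -m jog '[0,1,0,0,0, 0,2,0,0,0]'
```

```text
clock: 22.0
ee_pos: [0.4873, -0.1683, 0.187]
tool_rot: [-90.0, -0.0, 69.4]
wrist_force: [0.3, 0.6, 0.2]
width: -0.0001
clock: 22.2
ee_pos: [0.4874, -0.1684, 0.1854]
tool_rot: [-90.0, 0.0, 69.4]
wrist_force: [-1.2, 0.5, 0.7]
width: 0.0002
clock: 22.4
ee_pos: [0.4874, -0.1684, 0.1833]
tool_rot: [-90.0, -0.0, 69.4]
wrist_force: [-0.3, -0.2, 0.3]
width: 0.0
```

```bash
python3 -m jog '[0,0.5,0,0,0, 0,1,0,0,0]'
```

```text
clock: 22.6
ee_pos: [0.4874, -0.1684, 0.1824]
tool_rot: [-90.0, 0.0, 69.4]
wrist_force: [-0.7, -0.4, 3.8]
width: -0.0003
```

```bash
python3 -m jog '[0,0.5,0,0,0, 0,1,0,0,0]'
```

```text
clock: 22.8
ee_pos: [0.4876, -0.1685, 0.1823]
tool_rot: [-90.1, 0.0, 69.4]
wrist_force: [-4.8, 1.4, 12.7]
width: -0.0002
```

There's a hard stop at z=0.1823, only 0.1 mm below first contact and about where a fully seated head's top should be (0.182). I'll retract, open the fingers and check a last time.

```bash
python3 -m jog '[0,-3,0,0,0, 0,-15,0,0,0, 0,-40,0,0,0, 0,-70,0,0,0, 0,-100,0,0,0]'; python3 -m jog '[0,-5,-20,0,20, 0,-8,-60,0,40, 0,-8,-100,0,60, 0,-8,-115,0,60,0,-8,-115,0,60]'; python3 - <<'E'
from h import *
S=snapshot("scene");T=snapshot("top")
M=np.zeros((600,800,3),'u1');M[:400,:400]=cv2.resize(S[180:240,165:225,::-1],(400,400),interpolation=2);M[:300,400:]=cv2.resize(T[:,:,::-1],(400,300));M[300:,400:]=cv2.resize(S[:,:,::-1],(400,300));cv2.imwrite("pics/c13.png",M)
print(sense()["wrist_force"],sense()["clock"])
E
```

```text
clock: 23.3
ee_pos: [0.4873, -0.1683, 0.2833]
tool_rot: [-90.0, -0.0, 69.4]
wrist_force: [-0.2, -0.2, 0.6]
width: 0.0
clock: 23.8
ee_pos: [0.596, -0.2092, 0.2888]
tool_rot: [-89.9, -0.0, 69.4]
wrist_force: [0.0, 0.9, 0.2]
width: 0.0603
[-0.74535109  0.35369036  0.35044967] 23.9
```

View pics/c13.png

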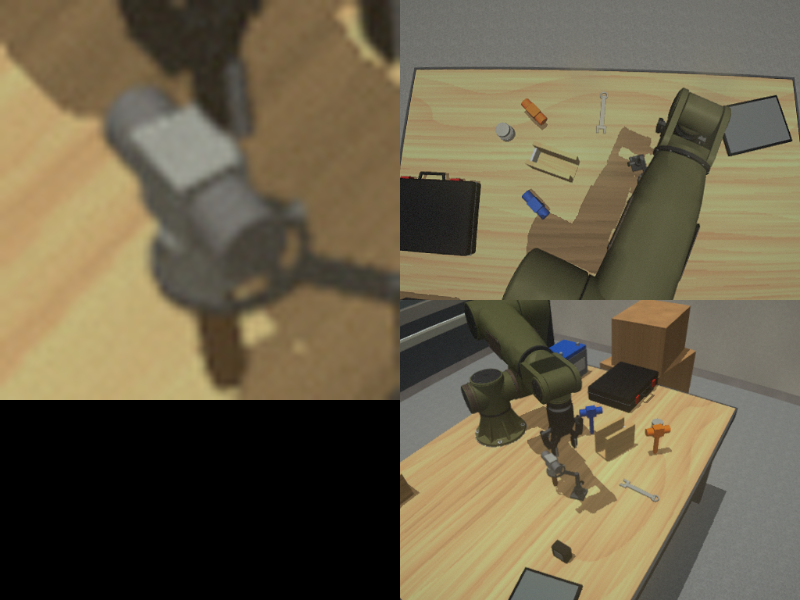

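The mallet sits flush on the ring, and the wrench, jar and tape measure haven't moved. The arm is clear, so I'm handing in.

```bash
python3 -c "
from plant import *
print(finish_job())"
```

```text
the job is handed in; nothing more can be done
None
```

The mallet is hanging in the holder with its head seated on the ring. I handed the job in at about 24 s of the 72 s allowed, and no verdict was reported.

**What I did:** I lifted the grey mallet out of the rest and lined the handle up over the off-centre ring, found from three camera views. The handle then went down through the bore and past the plunger until the head met the ring. I let go while pressing down lightly.

**Forces:** The plunger dragged with about 4–5 N. When the head met the ring, the push on the holder peaked at about 21 N down and 12 N sideways. That is about 24 N combined, close to the 25 N limit, so I eased off straight away.

**Last checks:**
- **Seating:** After letting go, I pressed the head top with closed fingers at about 13 N. It stopped hard at z = 0.1823 m against about 0.182 m expected, and moved only about 0.1 mm. The handle end also appears where it should for a seated mallet.
- **Bystanders:** The wrench, jar and tape measure look unmoved in the last pictures. The arm was clear, with the wrist force reading near zero.
- **Limits of the checks:** The cameras can't resolve a gap under about 2 mm, so "no gap" rests on the hard stop under force. The ring height also came out between 0.132 and 0.138 m depending on the camera pair; contact by touch fits the upper end.

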